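# Put the piled radio batteries on charge

### The job

The spare battery packs of the club's handheld radios are piled on the desk. Take the pile apart and put every pack into the charging cradle whose pocket is made for its size, lying flat and fully down in the pocket, its brass contacts towards the cradle's contacts. Leave the handheld radio and the mug where they are.

Things in the scene. Friction and masses are not known exactly. Their poses are not given: they have to be found in the camera images.
- pack_1 (a point): The largest battery pack, a flat black plastic slab 60 mm wide (its x) x 116 mm long (its y) x 26 mm thick (its z, up), with a plain label; three brass contact strips fold over the edge of its +y end. At the start the lowest of the pile, lying on the desk; loose, about 0.34 kg. The point is its centre, half-way up.
- pack_2 (a point): The second largest battery pack, a flat grey plastic slab 51 mm wide (its x) x 94 mm long (its y) x 24 mm thick (its z, up), with a plain label; three brass contact strips fold over the edge of its +y end. At the start second from the bottom; loose, about 0.24 kg. The point is its centre, half-way up.
- pack_3 (a point): The second smallest battery pack, a flat black plastic slab 42 mm wide (its x) x 74 mm long (its y) x 22 mm thick (its z, up), with a plain label; three brass contact strips fold over the edge of its +y end. At the start third from the bottom; loose, about 0.15 kg. The point is its centre, half-way up.
- pack_4 (a point): The smallest battery pack, a flat grey plastic slab 33 mm wide (its x) x 56 mm long (its y) x 20 mm thick (its z, up), with a plain label; three brass contact strips fold over the edge of its +y end. At the start the top one; loose, about 0.09 kg. The point is its centre, half-way up.
- charger_1: Black cradle for the 60 x 116 mm pack, fixed, 88 (x) x 166 (y) mm. Origin: centre of its underside on the desk, z up. Pocket 66 x 122 mm, centred 12 mm from the origin towards -y; grey floor 14 mm above the desk. Guide walls 8 mm above that floor, upper 4 mm flared out 4 mm; 36 mm thumb cut-outs mid-way along both long sides. At its +y end a head 33 mm above the desk bears three brass contacts.
- charger_2: Black cradle for the 51 x 94 mm pack, fixed, 79 (x) x 144 (y) mm. Origin: centre of its underside on the desk, z up. Pocket 57 x 100 mm, centred 12 mm from the origin towards -y; grey floor 14 mm above the desk. Guide walls 8 mm above that floor, upper 4 mm flared out 4 mm; 36 mm thumb cut-outs mid-way along both long sides. At its +y end a head 33 mm above the desk bears three brass contacts.
- charger_3: Black cradle for the 42 x 74 mm pack, fixed, 70 (x) x 124 (y) mm. Origin: centre of its underside on the desk, z up. Pocket 48 x 80 mm, centred 12 mm from the origin towards -y; grey floor 14 mm above the desk. Guide walls 8 mm above that floor, upper 4 mm flared out 4 mm; 36 mm thumb cut-outs mid-way along both long sides. At its +y end a head 33 mm above the desk bears three brass contacts.
- charger_4: Black cradle for the 33 x 56 mm pack, fixed, 61 (x) x 106 (y) mm. Origin: centre of its underside on the desk, z up. Pocket 39 x 62 mm, centred 12 mm from the origin towards -y; grey floor 14 mm above the desk. Guide walls 8 mm above that floor, upper 4 mm flared out 4 mm; 36 mm thumb cut-outs mid-way along both long sides. At its +y end a head 33 mm above the desk bears three brass contacts.
- radio (a point): A bystander: black handheld radio lying on its back, case 58 x 118 x 32 mm, with a stub antenna towards its +y. Loose, 0.26 kg. The point is the centre of the case, half-way up.
- mug (a point): A bystander: white coffee mug, 80 mm across and 92 mm high, loose. The point is on its axis, half-way up.
Things that resemble listed ones, but are neither listed nor needed, are in the scene too. What is shaped like the charger_4 but green is not meant.

How it is judged (in metres and radians):
At the end, for the whole second after the job is handed in: Every pack lies in the cradle of its own size: centred in the pocket within 6 mm each way, resting on the pocket floor within 2 mm, level within 0.05 rad, contacts at the cradle's contact head and lengthways within 0.2 rad, at rest and released (x of pack_1 in the frame of charger_1 between -0.006 and 0.006 m and y of pack_1 in the frame of charger_1 between -0.018 and -0.006 m and z of pack_1 in the frame of charger_1 below 0.029 m and angle between each of pack_1, pack_2, pack_3, pack_4's own z axis and vertical below 0.05 rad and angle between the y axis of pack_1 and the y axis of charger_1, either way round below 0.2 rad and y of charger_1 in the frame of pack_1 above 0.004 m and linear speed of each of battery_1, battery_2, battery_3, battery_4 below 0.02 m/s and x of pack_2 in the frame of charger_2 between -0.006 and 0.006 m and y of pack_2 in the frame of charger_2 between -0.018 and -0.006 m and z of pack_2 in the frame of charger_2 below 0.028 m and angle between the y axis of pack_2 and the y axis of charger_2, either way round below 0.2 rad and y of charger_2 in the frame of pack_2 above 0.004 m and x of pack_3 in the frame of charger_3 between -0.006 and 0.006 m and y of pack_3 in the frame of charger_3 between -0.018 and -0.006 m and z of pack_3 in the frame of charger_3 below 0.027 m and angle between the y axis of pack_3 and the y axis of charger_3, either way round below 0.2 rad and y of charger_3 in the frame of pack_3 above 0.004 m and x of pack_4 in the frame of charger_4 between -0.006 and 0.006 m and y of pack_4 in the frame of charger_4 between -0.018 and -0.006 m and z of pack_4 in the frame of charger_4 below 0.026 m and angle between the y axis of pack_4 and the y axis of charger_4, either way round below 0.2 rad and y of charger_4 in the frame of pack_4 above 0.004 m); the robot touches nothing.
It fails at once if the handheld radio is pushed more than 30 mm away (distance of radio from where it was at the start of the episode above 0.03 m).
It fails at once if the mug is pushed more than 30 mm away (distance of mug from where it was at the start of the episode above 0.03 m).
It also fails if it takes over 106 s, if anything falls off the work surface, if the arm or the gripper's body presses on something with over 40 N, if the wrist force passes 120 N, or if a joint passes its speed limit or range.

### The arm

A 6-joint arm with a two-finger parallel gripper is mounted at the origin on the work surface. World frame = base frame: x ahead of the robot, y to its left, z up, the work surface at z = 0. Lengths are in m, angles in degrees, forces in N, time in s.
With the tool pointing down it reaches from about 0.4 to 0.825 m from the base axis. Payload 7 kg.
Tool frame: the origin (TCP) lies between the finger pads; the fingertips stand 22 mm ahead of it and the grasp point (between the pads) lies 3 mm ahead of it; z points along the fingers, y is the line along which they close (so a half turn about z gives the same grasp; the last joint's range is limited). The gripper opens to 88 mm and grips with 3 to 60 N. Pads are 19 mm wide; open, the fingers measure 130 mm over their backs; the gripper's body (78 mm by 193 mm) begins 47 mm behind the grasp point.
Start: joints at [-59.41, 20.546, 0.682, 0, -70.136, -16.507], TCP at [0.164, -0.655, 0.249] pointing down, gripper open.
Joint ranges: [-176.03, 176.03], [-82.01, 121.73], [-58.28, 71.71], [-173.87, 95.51], [-174.79, -0.11], [-173.66, 173.66]. Speed limits (degrees/s): [136.94, 136.94, 172.46, 180, 180, 180].

### API

Orientations are given as [roll, pitch, yaw] about the fixed x, y, z axes, in that order (R = Rz(yaw) Ry(pitch) Rx(roll)).
In Python, from plant import ctrl gives the robot as it stands.
- The arm moves only by the tool apply_moves, never from a script. Its argument "targets" is a list of rows, each an object with "travel": the shift along the tool's x, y, z in mm, a list of three; "roll": the turn about the tool's z in degrees; "jaw": the finger opening in mm, from 0 to 87.6. In form: [{"travel": [tx, ty, tz], "roll": roll, "jaw": jaw}, ...]. A call has 1 to 10 rows; each row shifts and turns the commanded pose from where the row before left it, along the tool's axes as they then stand; what a row does not reach is not made up. A row lasts 1/10 s, in which the tool goes at most 50 mm and 8.59 degrees, less where a joint would pass 70% of its speed; a pose out of reach is approached as far as the arm can. A call with a gripper value outside its range is refused whole. The fingers move at their own pace and stop on an object; the grip force is fixed at half the most. Time passes only in rows, so rows that do not move let the fingers close. It gives the time, the measured TCP pose, the force, the opening and the grip force at its end, in the units of the state.
- ctrl.get_obs(): the state, without advancing time (a new reading comes with each control period).
- ctrl.snapshot(name): name is "scene" or "top" or "wrist"; returns the picture (480x640x3 uint8, red, green, blue); there is no depth.
- ctrl.calibration(name): a dict with "K" (3x3 intrinsics, pixels), "dist_coeffs" ([k1, k2, p1, p2, k3] as OpenCV has them; the pictures are not rectified), "extrinsics" (4x4, takes a point from camera to world coordinates); the wrist camera has in their place "hand_eye" (4x4, takes a point from camera to tool coordinates, whose origin is the TCP and whose axes are the flange's). Camera axes: x right, y down, z forward; pixel columns grow to the right and rows downward; lengths in m; the calibration is good to about 2 mm. A picture is of the moment at which its call begins: read the wrist's pose just before it. calibration takes no time and is no camera call.
- ctrl.close_job(): hands the job in; it is judged then, once.
The state is a dict: "clock": time; "joint_pos": joint angles; "qvel": joint speeds; "tau": joint torques, N m; "tool_pos": TCP position; "orientation": TCP orientation; "force": force on the tool from outside, world axes, zero at the start; "moment": the same for the moment, N m; "opening": finger opening in m; "gripper_force": force on a finger pad.
Only numpy, scipy, OpenCV 4.12 (cv2) and the standard library are available. Lean on these libraries where they do the work, as an engineer would, in place of code of your own. Each camera call takes 0.05 s, during which the arm holds its last target. There are 200 camera calls.

## Working session

There is one attempt and no reset: what is moved stays moved. The work goes in short steps, Python scripts to look and compute and a tool call to move; the robot and the scene stay as the last step left them, time stands still between calls to the robot, and variables do not carry over. Pictures are saved under pics/ and viewed, at most 14 in all, crops included, and the job is handed in when it is done.

Besides the shell and the picture viewer there is one more tool, called after ">>>" as name(argument=value, ...), one argument or row to a line, values as JSON. apply_moves: Moves the arm, as the interface text tells. Its arguments: {"type":"object","properties":{"targets":{"type":"array","items":{"type":"object","properties":{"travel":{"type":"array","items":{"type":"number"}},"roll":{"type":"number"},"jaw":{"type":"number"}}}}},"required":["targets"]}

```bash
mkdir -p pics; ls
python3 - <<'E'
from plant import ctrl
import cv2,numpy as np
for n in ("top","scene"):
    cv2.imwrite(f"pics/{n}0.png",ctrl.snapshot(n)[:,:,::-1])
    c=ctrl.calibration(n);print(n,{k:np.round(v,4).tolist() for k,v in c.items()})
print(ctrl.calibration("wrist"));print(ctrl.get_obs())
E
```

```text
pics
top {'K': [[456.4064, 0.0, 319.8333], [0.0, 456.4064, 243.3011], [0.0, 0.0, 1.0]], 'dist_coeffs': [-0.0966, 0.0, 0.0, 0.0, 0.0], 'extrinsics': [[0.0271, -0.995, 0.0963, 0.3912], [-0.9995, -0.0282, -0.0107, 0.1188], [0.0134, -0.0959, -0.9953, 1.0065], [0.0, 0.0, 0.0, 1.0]]}
scene {'K': [[487.6344, 0.0, 323.5474], [0.0, 487.6344, 241.2554], [0.0, 0.0, 1.0]], 'dist_coeffs': [-0.0271, 0.0, 0.0, 0.0, 0.0], 'extrinsics': [[0.6989, 0.5492, -0.4582, 0.9523], [0.7152, -0.5341, 0.4508, -0.3606], [0.0028, -0.6427, -0.7661, 0.8652], [0.0, 0.0, 0.0, 1.0]]}
{'K': array([[393.89506336,   0.        , 317.51236908],
       [  0.        , 393.89506336, 241.78543997],
       [  0.        ,   0.        ,   1.        ]]), 'dist_coeffs': array([0.0113832, 0.       , 0.       , 0.       , 0.       ]), 'hand_eye': array([[ 1.16326290e-05, -9.56630810e-01, -2.91303096e-01,
         7.84245949e-02],
       [ 9.99999696e-01,  2.38270247e-04, -7.42539427e-04,
         1.09152679e-03],
       [ 7.79744954e-04, -2.91302998e-01,  9.56630522e-01,
        -1.36678417e-01],
       [ 0.00000000e+00,  0.00000000e+00,  0.00000000e+00,
         1.00000000e+00]])}
{'clock': 0.1, 'joint_pos': array([-5.94099813e+01,  2.05874870e+01,  6.39921658e-01, -2.04822034e-02,
       -7.01347823e+01, -1.65053062e+01]), 'qvel': array([ 0.01124673, -0.03272408,  0.24162713,  0.07629937,  0.00454042,
       -0.0903715 ]), 'tau': array([-2.99150124e-04, -5.84162056e+01,  2.93752652e+01,  7.01555863e+00,
        1.01519926e-02, -9.09476194e-05]), 'tool_pos': array([ 0.16414483, -0.65432654,  0.24771278]), 'orientation': array([ 1.79915575e+02, -4.93561649e-03, -1.65922258e+02]), 'force': array([-0.83851659, -0.54629521, -0.0383027 ]), 'moment': array([ 0.04095732, -0.0450539 , -0.01493938]), 'gripper_force': 0.0, 'opening': 0.08744252130360247}
```

View pics/top0.png

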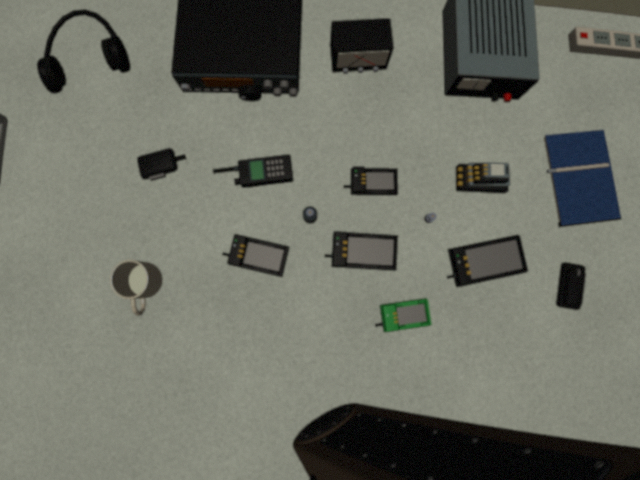

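View pics/scene0.png

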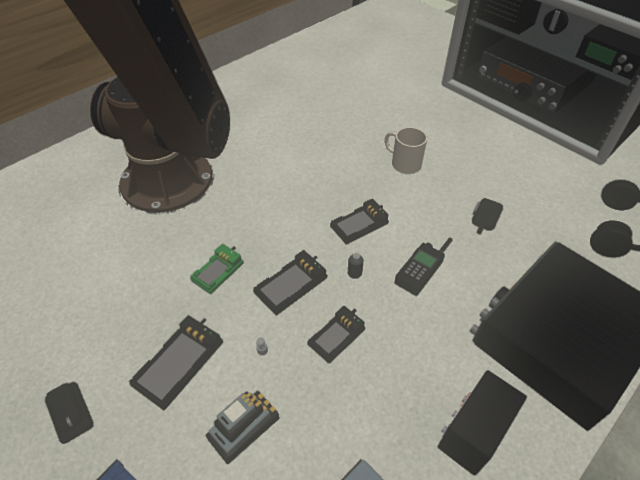

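The top view shows four black cradles at about (487,260), (365,251), (258,255) and (374,181). The green decoy is at (405,315), the pile at (483,177), the radio at (265,170) and the mug at (137,280). Next I'll rectify the view onto the floor plane and measure.

```bash
cat > h.py <<'E'
import numpy as np,cv2
from plant import ctrl
def cam(n,obs=None):
    c=ctrl.calibration(n)
    if n=="wrist":
        from scipy.spatial.transform import Rotation as R
        T=np.eye(4);T[:3,:3]=R.from_euler("xyz",obs["orientation"],degrees=True).as_matrix();T[:3,3]=obs["tool_pos"]
        E=T@c["hand_eye"]
    else:E=np.array(c["extrinsics"])
    return np.array(c["K"]),np.array(c["dist_coeffs"]),E
def proj(P,C):
    K,d,E=C;W=np.linalg.inv(E)
    return cv2.projectPoints(np.asarray(P,float).reshape(-1,1,3),cv2.Rodrigues(W[:3,:3])[0],W[:3,3],K,d)[0].reshape(-1,2)
def unproj(uv,z,C):
    K,d,E=C
    q=cv2.undistortPoints(np.asarray(uv,float).reshape(-1,1,2),K,d).reshape(-1,2)
    r=np.c_[q,np.ones(len(q))]@E[:3,:3].T
    return E[:3,3]+r*((z-E[2,3])/r[:,2])[:,None]
def rect(img,C,z,x0,x1,y0,y1,s):
    """metric picture: rows from x1 down to x0, columns from y1 to y0, s px/mm"""
    h,w=int((x1-x0)*1000*s),int((y1-y0)*1000*s)
    r,c=np.mgrid[0:h,0:w]
    P=np.stack([x1-r/s/1000,y1-c/s/1000,np.full(r.shape,z)],-1)
    m=proj(P,C).reshape(h,w,2).astype(np.float32)
    return cv2.remap(img,m[...,0],m[...,1],cv2.INTER_CUBIC)
E
python3 - <<'E'
from h import *
C=cam("top");img=cv2.imread("pics/top0.png")
for n,uv in dict(big=(487,260),second=(365,251),left=(258,255),up=(374,181),green=(405,315),pile=(483,177),radio=(265,170),mug=(137,280)).items():
    print(n,unproj(uv,.014,C).round(3))
x0,x1,y0,y1=.22,.66,-.4,.4
r=rect(img,C,.014,x0,x1,y0,y1,1)
g=cv2.cvtColor(rect(img,C,.014,x0,x1,y0,y1,4),cv2.COLOR_BGR2GRAY)
m=((g>60)&(g<125)).astype(np.uint8)
m=cv2.morphologyEx(m,cv2.MORPH_OPEN,np.ones((9,9)))
for c in cv2.findContours(m,cv2.RETR_LIST,cv2.CHAIN_APPROX_SIMPLE)[0]:
    (cx,cy),(a,b),t=cv2.minAreaRect(c)
    if 80<min(a,b) and max(a,b)<600: print("x %.4f y %.4f  %.1f x %.1f mm ang %.1f"%(x1-cy/4000,y1-cx/4000,a/4,b/4,t))
r=np.clip(r*1.6,0,255).astype(np.uint8)
cv2.imwrite("pics/rect0.png",r)
E
```

```text
big [[ 0.46  -0.264  0.014]]
second [[0.473 0.009 0.014]]
left [[0.458 0.242 0.014]]
up [[ 0.63  -0.009  0.014]]
green [[ 0.336 -0.081  0.014]]
pile [[ 0.648 -0.257  0.014]]
radio [[0.647 0.234 0.014]]
mug [[0.395 0.507 0.014]]
x 0.3287 y -0.0264  54.6 x 21.6 mm ang 83.8
x 0.3357 y -0.0732  68.4 x 128.5 mm ang 81.0
x 0.4556 y 0.2307  81.5 x 50.7 mm ang 11.4
x 0.4592 y 0.2492  136.4 x 67.1 mm ang 11.5
x 0.4742 y 0.0034  112.1 x 58.9 mm ang 1.5
x 0.4594 y 0.2492  145.4 x 76.5 mm ang 11.7
x 0.4623 y -0.2748  65.7 x 127.6 mm ang 77.1
x 0.5523 y -0.1330  24.7 x 31.5 mm ang 45.0
x 0.5495 y 0.1323  34.5 x 28.3 mm ang 86.3
x 0.5500 y 0.1324  43.0 x 37.8 mm ang 90.0
x 0.6313 y -0.0159  39.1 x 72.0 mm ang 88.3
x 0.6349 y -0.2552  50.2 x 132.5 mm ang 90.0
x 0.6273 y -0.0014  65.5 x 127.2 mm ang 90.0
x 0.6442 y 0.2531  35.3 x 27.7 mm ang 82.4
```

View pics/rect0.png

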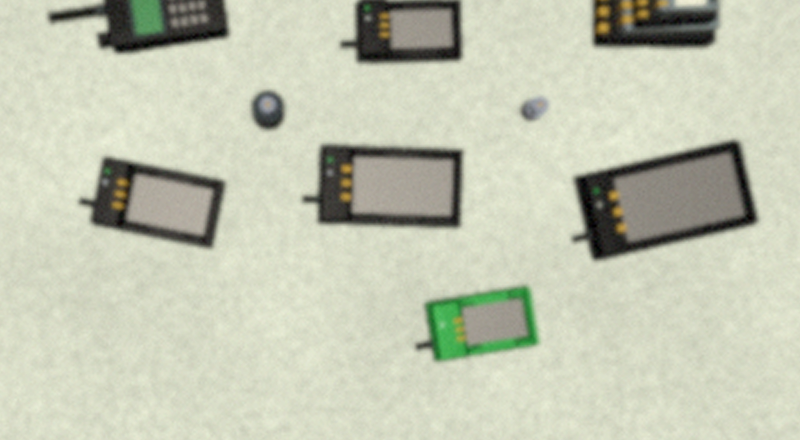

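The rectified view shows charger_1 (pocket about 66 wide) on the right, charger_2 in the middle, charger_3 on the left (50.7 x 81.5, expected 48 x 80) and charger_4 at the top (39 wide, black). The green one at (480,325) is the decoy. All the heads point towards +y. First move: turn the tool to yaw -90.

>>> apply_moves(
  targets=[
    {"travel":[0,0,0],"roll":-8.5,"jaw":87},
    {"travel":[0,0,0],"roll":-8.5,"jaw":87},
    {"travel":[0,0,0],"roll":-8.5,"jaw":87},
    {"travel":[0,0,0],"roll":-8.5,"jaw":87},
    {"travel":[0,0,0],"roll":-8.5,"jaw":87},
    {"travel":[0,0,0],"roll":-8.5,"jaw":87},
    {"travel":[0,0,0],"roll":-8.5,"jaw":87},
    {"travel":[0,0,0],"roll":-8.5,"jaw":87},
    {"travel":[0,0,0],"roll":-7.9,"jaw":87},
  ],
)

```text
clock: 1.0
tool_pos: [0.1642, -0.6544, 0.248]
orientation: [180.0, 0.1, -89.7]
force: [0.0, 0.6, -0.1]
opening: 0.0871
gripper_force: 0.0
```

>>> apply_moves(
  targets=[
    {"travel":[-28,-34,0],"roll":0,"jaw":87},
    {"travel":[-28,-34,0],"roll":0,"jaw":87},
    {"travel":[-28,-34,0],"roll":0,"jaw":87},
    {"travel":[-28,-34,0],"roll":0,"jaw":87},
    {"travel":[-28,-34,0],"roll":0,"jaw":87},
    {"travel":[-28,-34,0],"roll":0,"jaw":87},
    {"travel":[-28,-34,0],"roll":0,"jaw":87},
    {"travel":[-28,-34,0],"roll":0,"jaw":87},
    {"travel":[-28,-34,0],"roll":0,"jaw":87},
    {"travel":[-28,-34,0],"roll":0,"jaw":87},
  ],
)

```text
clock: 2.0
tool_pos: [0.5054, -0.3733, 0.2483]
orientation: [180.0, 0.0, -90.0]
force: [0.1, -1.5, -0.4]
opening: 0.0869
gripper_force: 0.0
```

>>> apply_moves(
  targets=[
    {"travel":[-28,-34,0],"roll":0,"jaw":87},
    {"travel":[-28,-34,0],"roll":0,"jaw":87},
    {"travel":[-28,-34,0],"roll":0,"jaw":87},
    {"travel":[-28,-34,0],"roll":0,"jaw":87},
    {"travel":[0,0,0],"roll":0,"jaw":87},
    {"travel":[0,0,0],"roll":0,"jaw":87},
  ],
)

```text
clock: 2.6
tool_pos: [0.6407, -0.2617, 0.2474]
orientation: [179.9, 0.0, -89.9]
force: [-0.5, -0.8, -0.2]
opening: 0.0873
gripper_force: 0.0
```

Run:
```python
from h import *
import pickle
o=ctrl.get_obs();im=ctrl.snapshot("wrist")[:,:,::-1];print(o["tool_pos"],o["orientation"])
pickle.dump((o,im),open("w1.pkl","wb"))
cv2.imwrite("pics/w1.png",np.clip(im*1.5,0,255).astype(np.uint8))
```

```text
[ 0.64070124 -0.26173507  0.24740096] [ 1.79895908e+02  2.17005864e-02 -8.99136392e+01]
```

View pics/w1.png

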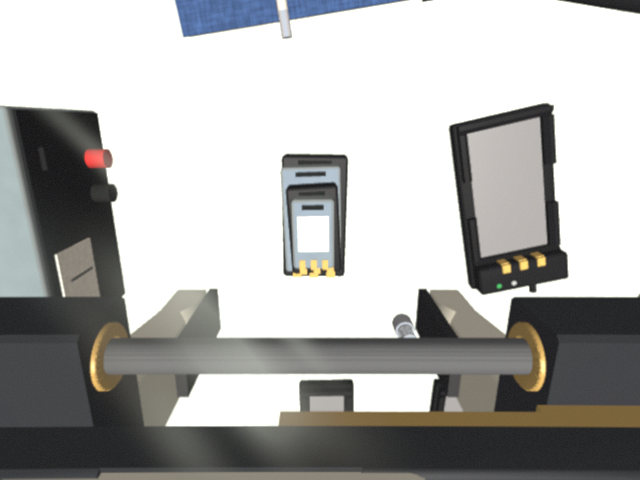

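The wrist view shows the pile at (315,215). All the brass contacts are at the lower end (row about 268), which is world +y and the same way as the cradle heads. Charger_1 is at (515,200). I'll enlarge the pile and charger_1.

Run:
```python
from h import *
import pickle
o,im=pickle.load(open("w1.pkl","rb"));C=cam("wrist",o)
a=cv2.resize(im[145:285,265:365],None,fx=4,fy=4,interpolation=cv2.INTER_CUBIC)
b=cv2.resize(im[90:310,440:580],(360,560),interpolation=cv2.INTER_CUBIC)
b=np.clip(b*1.0,0,255).astype(np.uint8)
cv2.imwrite("pics/crop1.png",np.hstack([np.clip(a*1.8,0,255).astype(np.uint8),b]))
top=cv2.imread("pics/top0.png");Ct=cam("top")
print("PSU corners z=.1,.0",unproj([(443,95),(330,45)],.1,Ct).round(3))
print("boxes wrist desk-level",unproj([(125,295),(100,108)],.0,C).round(3),unproj([(112,158)],.05,C).round(3))
```

```text
PSU corners z=.1,.0 [[ 0.8   -0.142  0.1  ]
 [ 0.903  0.099  0.1  ]]
boxes wrist desk-level [[ 0.844 -0.164  0.   ]
 [ 0.841 -0.351  0.   ]] [[ 0.811 -0.31   0.05 ]]
```

View pics/crop1.png

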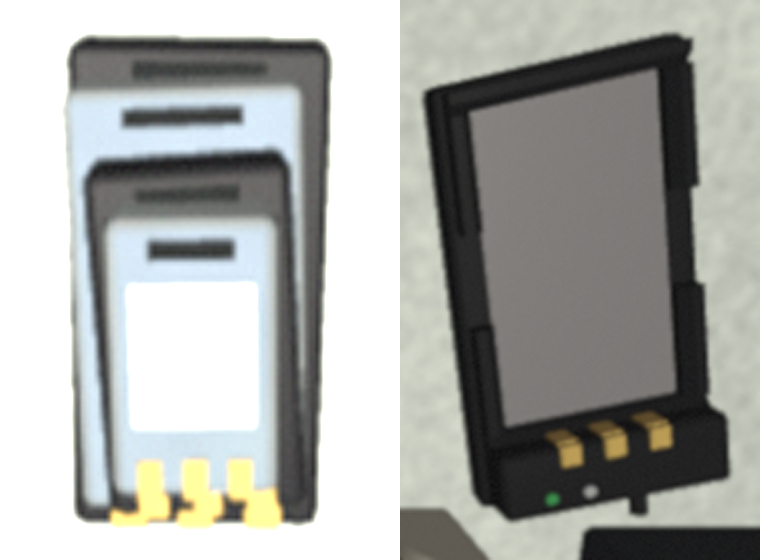

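Run:
```python
from h import *
import pickle
o,im=pickle.load(open("w1.pkl","rb"));C=cam("wrist",o)
A=lambda p:np.array(p)/4.+[265,145]-.4
B=lambda p:(np.array(p)-[400,0])/[2.571,2.545]+[440,90]-.3
def rep(n,p,z):
    P=unproj(p,z,C)[:,:2]*1000;d=lambda i,j:np.linalg.norm(P[i]-P[j])
    v=P[[2,3]].mean(0)-P[[0,1]].mean(0);w=P[0]-P[1]
    print(n,P.mean(0).round(1),"w %.1f %.1f l %.1f %.1f"%(d(0,1),d(2,3),d(0,3),d(1,2)),"yaw long %.1f short %.1f"%(np.degrees(np.arctan2(-v[0],v[1])),np.degrees(np.arctan2(w[1],w[0]))),"top mid",P[:2].mean(0).round(1))
# TL,TR,BR,BL
rep("p4",A([(105,220),(276,218),(280,492),(113,492)]),.092)
rep("p3",A([(88,167),(285,153),(302,500),(107,508)]),.072)
rep("p2",A([(67,90),(302,88),(308,505),(80,505)]),.050)
rep("p1",A([(72,40),(329,42),(316,520),(78,520)]),.026)
rep("c1",B([(468,112),(660,68),(677,388),(503,428)]),.014)
```

```text
p4 [ 644.2 -256.7] w 32.1 33.0 l 54.4 54.8 yaw long 1.1 short 0.8 top mid [ 644.7 -284. ]
p3 [ 644.  -255.6] w 39.2 41.3 l 72.4 73.5 yaw long 2.8 short 4.1 top mid [ 645.8 -292.1]
p2 [ 645.5 -257. ] w 49.2 51.7 l 92.9 93.4 yaw long 1.1 short 0.6 top mid [ 646.4 -303.6]
p1 [ 643.7 -254.4] w 57.2 58.0 l 114.5 114.1 yaw long -0.5 short -0.4 top mid [ 643.2 -311.5]
c1 [ 460.7 -277.8] w 66.4 66.1 l 121.8 120.1 yaw long 12.6 short 12.9 top mid [ 473.9 -336.8]
```

Sizes check within 2–3 mm. Descending on pack_4.

>>> apply_moves(
  targets=[
    {"travel":[-5,-3.5,40],"roll":-1,"jaw":60},
    {"travel":[0,0,40],"roll":0,"jaw":60},
    {"travel":[0,0,40],"roll":0,"jaw":60},
    {"travel":[0,0,29],"roll":0,"jaw":60},
    {"travel":[0,0,0],"roll":0,"jaw":60},
    {"travel":[0,0,0],"roll":0,"jaw":60},
  ],
)

```text
clock: 3.25
tool_pos: [0.6435, -0.259, 0.1004]
orientation: [180.0, -0.0, -89.1]
force: [0.5, 0.9, 1.2]
opening: 0.0604
gripper_force: 0.0
```

>>> apply_moves(
  targets=[
    {"travel":[0,0,0],"roll":0,"jaw":20},
    {"travel":[0,0,0],"roll":0,"jaw":20},
    {"travel":[0,0,0],"roll":0,"jaw":20},
    {"travel":[0,0,0],"roll":0,"jaw":20},
    {"travel":[0,0,0],"roll":0,"jaw":20},
    {"travel":[0,0,0],"roll":0,"jaw":20},
  ],
)

```text
clock: 3.85
tool_pos: [0.6442, -0.2578, 0.1005]
orientation: [-179.9, -0.0, -89.0]
force: [-2.5, 0.8, 6.4]
opening: 0.0329
gripper_force: 30.0
```

>>> apply_moves(
  targets=[
    {"travel":[0,0,-30],"roll":0,"jaw":20},
    {"travel":[0,0,-40],"roll":0,"jaw":20},
    {"travel":[-20,0,-45],"roll":0,"jaw":20},
    {"travel":[-40,0,-35],"roll":0,"jaw":20},
    {"travel":[-45,3,0],"roll":0,"jaw":20},
    {"travel":[-45,3,0],"roll":0,"jaw":20},
    {"travel":[-45,3,0],"roll":0,"jaw":20},
    {"travel":[-45,3,0],"roll":0,"jaw":20},
    {"travel":[-40,3,0],"roll":0,"jaw":20},
    {"travel":[-20,0,0],"roll":0,"jaw":20},
  ],
)

```text
clock: 4.85
tool_pos: [0.623, 0.0426, 0.2473]
orientation: [180.0, 0.0, -88.9]
force: [0.4, -1.0, -1.0]
opening: 0.0328
gripper_force: 30.0
```

>>> apply_moves(
  targets=[
    {"travel":[0,0,0],"roll":0,"jaw":20},
    {"travel":[0,0,0],"roll":0,"jaw":20},
  ],
)

```text
clock: 5.05
tool_pos: [0.6235, 0.0399, 0.2472]
orientation: [180.0, -0.0, -88.9]
force: [-0.1, 0.1, -1.0]
opening: 0.0325
gripper_force: 30.0
```

Run:
```python
from h import *
import pickle
o=ctrl.get_obs();im=ctrl.snapshot("wrist")[:,:,::-1];print(o["tool_pos"],o["orientation"],o["force"],o["opening"])
pickle.dump((o,im),open("w2.pkl","wb"))
cv2.imwrite("pics/w2.png",np.hstack([cv2.resize(im,(400,300)),cv2.resize(im[150:300,215:415],(400,300),interpolation=cv2.INTER_CUBIC)]))
```

```text
[0.62350117 0.03994962 0.24716737] [ 1.79964235e+02 -7.59845970e-03 -8.89417370e+01] [-0.11716685  0.06396359 -1.04538719] 0.03250073220926528
```

View pics/w2.png

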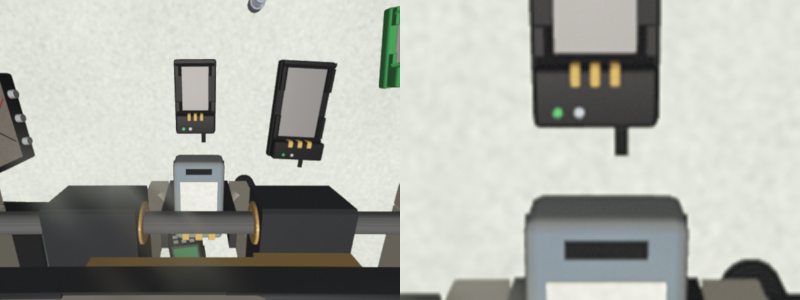

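The left panel shows charger_4 at about (312,155) full-frame, with its contacts towards the bottom (+y). Pack_4 is held straight with its contacts at +y, and charger_2 is on the right. I'll segment the pocket floors.

```bash
cat >> h.py <<'E'
def pocket(im,C,cx,cy,w,l,dbg=None):
    """pocket floor near (cx,cy): centre mm, size, yaw deg"""
    s=4;R=.11
    r=rect(im,C,.014,cx-R,cx+R,cy-R,cy+R,s);hsv=cv2.cvtColor(r,cv2.COLOR_BGR2HSV)
    v=hsv[...,2];med=np.median(v[R.__int__()+430:450,430:450])
    m=((abs(v.astype(int)-med)<35)&(hsv[...,1]<60)).astype(np.uint8)
    m=cv2.morphologyEx(m,cv2.MORPH_OPEN,np.ones((13,13)))
    _,lab=cv2.connectedComponents(m);k=(lab==lab[440,440]).astype(np.uint8)
    c=max(cv2.findContours(k,cv2.RETR_EXTERNAL,cv2.CHAIN_APPROX_NONE)[0],key=cv2.contourArea)
    (u,t),(a,b),ang=cv2.minAreaRect(c)
    q=cv2.boxPoints(((u,t),(a,b),ang));W=np.c_[cx+R-q[:,1]/s/1000,cy+R-q[:,0]/s/1000]*1000
    e=[W[1]-W[0],W[2]-W[1]];e.sort(key=np.linalg.norm);L=e[1]*np.sign(e[1][1])
    print("centre",W.mean(0).round(1),"size",[round(float(np.linalg.norm(x)),1) for x in e],"want",w,l,"yaw %.1f"%np.degrees(np.arctan2(-L[0],L[1])),"med",med)
    if dbg: cv2.imwrite(dbg,cv2.drawContours(r.copy(),[c],-1,(0,0,255),2))
E
python3 - <<'E'
from h import *
import pickle
o,im=pickle.load(open("w2.pkl","rb"));C=cam("wrist",o)
im=np.ascontiguousarray(im)
pocket(im,C,.631,-.016,39,62);pocket(im,C,.474,-.004,57,100)
o,im=pickle.load(open("w1.pkl","rb"));C=cam("wrist",o);im=np.ascontiguousarray(im)
pocket(im,C,.461,-.277,66,122)
E
```

```text
centre [630.1 -20.4] size [37.8, 60.7] want 39 62 yaw 1.4 med 194.0
centre [472.4  -1.8] size [56.0, 99.1] want 57 100 yaw -2.0 med 156.0
centre [ 461.3 -277.6] size [65.5, 121.5] want 66 122 yaw 12.9 med 126.0
```

>>> apply_moves(
  targets=[
    {"travel":[31,-3,20],"roll":-0.3,"jaw":20},
    {"travel":[31,-2.5,40],"roll":0,"jaw":20},
    {"travel":[0,0,45],"roll":0,"jaw":20},
    {"travel":[0,0,35],"roll":0,"jaw":20},
    {"travel":[0,0,20],"roll":0,"jaw":20},
    {"travel":[0,0,15],"roll":0,"jaw":20},
    {"travel":[0,0,0],"roll":0,"jaw":20},
    {"travel":[0,0,0],"roll":0,"jaw":20},
  ],
)

```text
clock: 5.9
tool_pos: [0.6305, -0.023, 0.0732]
orientation: [180.0, -0.0, -88.8]
force: [-0.5, 0.1, 0.1]
opening: 0.0329
gripper_force: 30.0
```

>>> apply_moves(
  targets=[
    {"travel":[-1,0.5,12],"roll":0,"jaw":20},
    {"travel":[0,0,8],"roll":0,"jaw":20},
    {"travel":[0,0,5],"roll":0,"jaw":20},
    {"travel":[0,0,3],"roll":0,"jaw":20},
    {"travel":[0,0,2],"roll":0,"jaw":20},
    {"travel":[0,0,0],"roll":0,"jaw":20},
  ],
)

```text
clock: 6.5
tool_pos: [0.6299, -0.0209, 0.0429]
orientation: [180.0, -0.0, -88.7]
force: [-0.5, -0.2, -0.7]
opening: 0.0328
gripper_force: 30.0
```

>>> apply_moves(
  targets=[
    {"travel":[0,0,1],"roll":0,"jaw":50},
    {"travel":[0,0,0],"roll":0,"jaw":50},
    {"travel":[0,0,0],"roll":0,"jaw":50},
    {"travel":[0,0,-20],"roll":0,"jaw":50},
    {"travel":[0,0,-40],"roll":0,"jaw":70},
    {"travel":[0,0,-45],"roll":0,"jaw":80},
    {"travel":[20,0,-48],"roll":0,"jaw":80},
    {"travel":[30,0,-40],"roll":0,"jaw":80},
    {"travel":[45,-3,-10],"roll":0,"jaw":80},
    {"travel":[45,-3,0],"roll":0,"jaw":80},
  ],
)

```text
clock: 7.5
tool_pos: [0.6403, -0.161, 0.2472]
orientation: [-179.6, -0.0, -88.6]
force: [0.4, 0.2, -0.3]
opening: 0.0797
gripper_force: 0.0
```

Run:
```python
from h import *
o=ctrl.get_obs();print(o["tool_pos"],o["opening"])
im=np.ascontiguousarray(ctrl.snapshot("top")[:,:,::-1])
r=rect(im,cam("top"),.034,.55,.71,-.12,.08,3)
cv2.imwrite("pics/top1.png",r)
```

```text
[ 0.64033861 -0.16103209  0.24722605] 0.07972517525048325
```

>>> apply_moves(
  targets=[
    {"travel":[40,-3,0],"roll":-2,"jaw":80},
    {"travel":[35,-3,0],"roll":-2,"jaw":80},
    {"travel":[20,-2,0],"roll":0,"jaw":80},
    {"travel":[0,0,0],"roll":0,"jaw":80},
    {"travel":[0,0,0],"roll":0,"jaw":80},
  ],
)

```text
clock: 8.05
tool_pos: [0.6516, -0.2545, 0.2428]
orientation: [180.0, 0.0, -84.8]
force: [0.7, 0.6, -0.2]
opening: 0.0804
gripper_force: 0.0
```

Run:
```python
from h import *
import pickle
o=ctrl.get_obs();im=ctrl.snapshot("wrist")[:,:,::-1];print(o["tool_pos"],o["orientation"],o["force"],o["opening"])
pickle.dump((o,im),open("w3.pkl","wb"))
a=cv2.resize(im[145:285,265:365],None,fx=4,fy=4,interpolation=cv2.INTER_CUBIC)
b=cv2.resize(cv2.imread("pics/top1.png"),(400,320));b=np.vstack([b,np.zeros((240,400,3),np.uint8)])
cv2.imwrite("pics/w3.png",np.hstack([np.clip(a*1.8,0,255).astype(np.uint8),b]))
```

```text
[ 0.65157115 -0.25454278  0.24275092] [ 1.79969377e+02  2.29717881e-02 -8.48075116e+01] [ 0.66296385  0.62667343 -0.2313954 ] 0.08041258964732448
```

View pics/w3.png

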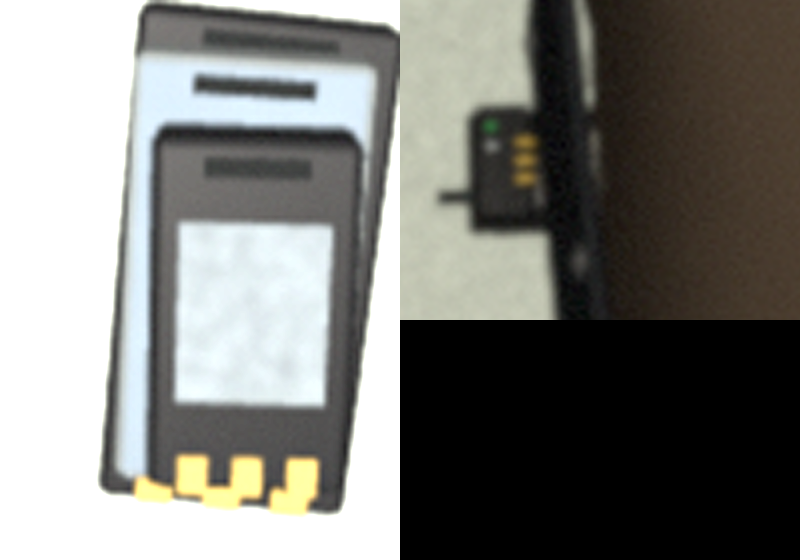

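Pack_3 is now on top, with its label at crop (178–333, 222–406) and its contacts at +y. The arm hides charger_4 in the top view, so I'll check that one later.

Run:
```python
from h import *
import pickle
o,im=pickle.load(open("w3.pkl","rb"));C=cam("wrist",o)
A=lambda p:np.array(p)/4.+[265,145]-.4
def rep(n,p,z):
    P=unproj(p,z,C)[:,:2]*1000;d=lambda i,j:np.linalg.norm(P[i]-P[j])
    v=P[[2,3]].mean(0)-P[[0,1]].mean(0);w=P[0]-P[1]
    print(n,P.mean(0).round(1),"w %.1f %.1f l %.1f %.1f"%(d(0,1),d(2,3),d(0,3),d(1,2)),"yaw long %.1f short %.1f"%(np.degrees(np.arctan2(-v[0],v[1])),np.degrees(np.arctan2(w[1],w[0]))),"top mid",P[:2].mean(0).round(1))
rep("p3",A([(153,130),(362,136),(347,500),(152,490)]),.072)
rep("label",A([(178,222),(333,226),(326,406),(174,403)]),.072)
```

```text
p3 [ 643.4 -254.1] w 40.6 40.7 l 74.5 75.6 yaw long 4.4 short 3.5 top mid [ 646.3 -291.5]
label [ 643.6 -255. ] w 30.6 31.1 l 37.5 37.3 yaw long 3.9 short 3.7 top mid [ 644.9 -273.6]
```

>>> apply_moves(
  targets=[
    {"travel":[0,8,30],"roll":1.4,"jaw":66},
    {"travel":[0,0,40],"roll":0,"jaw":66},
    {"travel":[0,0,40],"roll":0,"jaw":66},
    {"travel":[0,0,35],"roll":0,"jaw":66},
    {"travel":[0,0,20],"roll":0,"jaw":66},
    {"travel":[0,0,0],"roll":0,"jaw":66},
    {"travel":[0,0,0],"roll":0,"jaw":66},
  ],
)

```text
clock: 8.8
tool_pos: [0.6444, -0.2544, 0.079]
orientation: [-180.0, -0.0, -86.0]
force: [0.4, 0.6, 0.0]
opening: 0.0656
gripper_force: 0.0
```

>>> apply_moves(
  targets=[
    {"travel":[0,0,0],"roll":0,"jaw":28},
    {"travel":[0,0,0],"roll":0,"jaw":28},
    {"travel":[0,0,0],"roll":0,"jaw":28},
    {"travel":[0,0,0],"roll":0,"jaw":28},
    {"travel":[0,0,0],"roll":0,"jaw":28},
    {"travel":[0,0,0],"roll":0,"jaw":28},
  ],
)

```text
clock: 9.4
tool_pos: [0.644, -0.2553, 0.0792]
orientation: [-179.9, -0.0, -86.1]
force: [-1.4, 1.4, 6.6]
opening: 0.0421
gripper_force: 30.0
```

>>> apply_moves(
  targets=[
    {"travel":[0,0,-30],"roll":0,"jaw":28},
    {"travel":[0,0,-45],"roll":0,"jaw":28},
    {"travel":[0,0,-45],"roll":0,"jaw":28},
    {"travel":[-20,5,-40],"roll":0,"jaw":28},
    {"travel":[-40,10,-10],"roll":0,"jaw":28},
    {"travel":[-44,11,0],"roll":0,"jaw":28},
    {"travel":[-44,11,0],"roll":0,"jaw":28},
    {"travel":[-44,11,0],"roll":0,"jaw":28},
    {"travel":[-44,11,0],"roll":0,"jaw":28},
    {"travel":[-44,11,0],"roll":0,"jaw":28},
  ],
)

```text
clock: 10.4
tool_pos: [0.5539, 0.0209, 0.248]
orientation: [180.0, 0.0, -86.1]
force: [1.7, 0.4, -1.0]
opening: 0.0417
gripper_force: 30.0
```

>>> apply_moves(
  targets=[
    {"travel":[-44,11,0],"roll":0,"jaw":28},
    {"travel":[-44,11,0],"roll":0,"jaw":28},
    {"travel":[-44,11,0],"roll":0,"jaw":28},
    {"travel":[-44,11,0],"roll":0,"jaw":28},
    {"travel":[-44,11,0],"roll":0,"jaw":28},
    {"travel":[-44,11,0],"roll":0,"jaw":28},
    {"travel":[-12,3,0],"roll":7.7,"jaw":28},
    {"travel":[0,0,0],"roll":7.7,"jaw":28},
    {"travel":[0,0,0],"roll":0,"jaw":28},
    {"travel":[0,0,0],"roll":0,"jaw":28},
  ],
)

```text
clock: 11.4
tool_pos: [0.4673, 0.2898, 0.248]
orientation: [180.0, -0.0, -101.3]
force: [0.3, 0.8, -1.4]
opening: 0.042
gripper_force: 30.0
```

Run:
```python
from h import *
import pickle
o=ctrl.get_obs();im=np.ascontiguousarray(ctrl.snapshot("wrist")[:,:,::-1]);print(o["tool_pos"],o["orientation"],o["force"],o["opening"])
pickle.dump((o,im),open("w4.pkl","wb"));C=cam("wrist",o)
pocket(im,C,.4556,.2307,48,80)
t=np.ascontiguousarray(ctrl.snapshot("top")[:,:,::-1])
r=rect(t,cam("top"),.034,.55,.71,-.12,.08,2)
cv2.imwrite("pics/w4.png",np.hstack([cv2.resize(im,(400,300)),cv2.resize(r,(375,300))]))
```

```text
[0.46729544 0.28982263 0.24795856] [ 1.79982619e+02 -1.89513711e-02 -1.01301628e+02] [ 0.34691079  0.82241088 -1.38485889] 0.041959824671233624
centre [454.2 231.2] size [46.9, 78.8] want 48 80 yaw -11.5 med 194.0
```

View pics/w4.png

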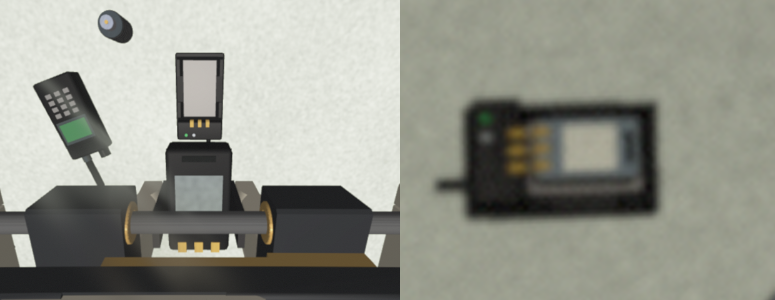

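Pack_4 sits in charger_4 (right panel). Charger_3's pocket measures cleanly, so I'll place pack_3.

>>> apply_moves(
  targets=[
    {"travel":[30,1.4,20],"roll":0.2,"jaw":28},
    {"travel":[30.5,0,40],"roll":0,"jaw":28},
    {"travel":[0,0,45],"roll":0,"jaw":28},
    {"travel":[0,0,35],"roll":0,"jaw":28},
    {"travel":[0,0,20],"roll":0,"jaw":28},
    {"travel":[0,0,15],"roll":0,"jaw":28},
    {"travel":[0,0,0],"roll":0,"jaw":28},
    {"travel":[0,0,0],"roll":0,"jaw":28},
  ],
)

```text
clock: 12.3
tool_pos: [0.4543, 0.2311, 0.0738]
orientation: [-180.0, -0.0, -101.7]
force: [-0.2, -0.2, -0.7]
opening: 0.0416
gripper_force: 30.0
```

>>> apply_moves(
  targets=[
    {"travel":[0,0,12],"roll":0,"jaw":28},
    {"travel":[0,0,8],"roll":0,"jaw":28},
    {"travel":[0,0,5],"roll":0,"jaw":28},
    {"travel":[0,0,3],"roll":0,"jaw":28},
    {"travel":[0,0,2.5],"roll":0,"jaw":28},
    {"travel":[0,0,0],"roll":0,"jaw":28},
  ],
)

```text
clock: 12.9
tool_pos: [0.454, 0.2314, 0.0431]
orientation: [-180.0, 0.0, -101.7]
force: [0.3, -0.4, -1.7]
opening: 0.0416
gripper_force: 30.0
```

>>> apply_moves(
  targets=[
    {"travel":[0,0,0.5],"roll":0,"jaw":58},
    {"travel":[0,0,0],"roll":0,"jaw":58},
    {"travel":[0,0,0],"roll":0,"jaw":58},
    {"travel":[0,0,-20],"roll":0,"jaw":60},
    {"travel":[0,0,-40],"roll":0,"jaw":84},
    {"travel":[0,0,-48],"roll":-6.4,"jaw":84},
    {"travel":[0,0,-48],"roll":-6.3,"jaw":84},
    {"travel":[20,-7,-40],"roll":0,"jaw":84},
    {"travel":[40,-15,-10],"roll":0,"jaw":84},
    {"travel":[44,-16,0],"roll":0,"jaw":84},
  ],
)

```text
clock: 13.9
tool_pos: [0.495, 0.1281, 0.2515]
orientation: [-179.7, 0.2, -88.9]
force: [1.0, 0.0, -0.1]
opening: 0.0837
gripper_force: 0.0
```

>>> apply_moves(
  targets=[
    {"travel":[44,-16,0],"roll":0,"jaw":84},
    {"travel":[44,-16,0],"roll":0,"jaw":84},
    {"travel":[44,-16,0],"roll":0,"jaw":84},
    {"travel":[44,-16,0],"roll":0,"jaw":84},
    {"travel":[44,-16,0],"roll":0,"jaw":84},
    {"travel":[44,-16,0],"roll":0,"jaw":84},
    {"travel":[44,-16,0],"roll":0,"jaw":84},
    {"travel":[44,-16,0],"roll":0,"jaw":84},
    {"travel":[30,-16,0],"roll":0,"jaw":84},
    {"travel":[0,0,0],"roll":0,"jaw":84},
  ],
)

```text
clock: 14.9
tool_pos: [0.6449, -0.2554, 0.2467]
orientation: [179.9, -0.0, -89.2]
force: [0.6, 0.0, -0.4]
opening: 0.0839
gripper_force: 0.0
```

>>> apply_moves(
  targets=[
    {"travel":[0,0,0],"roll":0,"jaw":84},
  ],
)

```text
clock: 15.0
tool_pos: [0.644, -0.2523, 0.2473]
orientation: [179.9, 0.0, -89.1]
force: [0.3, 0.3, -1.2]
opening: 0.0838
gripper_force: 0.0
```

Run:
```python
from h import *
import pickle
o=ctrl.get_obs();im=ctrl.snapshot("wrist")[:,:,::-1];print(o["tool_pos"],o["orientation"],o["force"],o["opening"])
pickle.dump((o,im),open("w5.pkl","wb"))
a=cv2.resize(im[145:285,265:365],None,fx=4,fy=4,interpolation=cv2.INTER_CUBIC)
t=np.ascontiguousarray(ctrl.snapshot("top")[:,:,::-1])
b=rect(t,cam("top"),.036,.38,.54,.16,.32,2.5)
b=np.vstack([b,np.zeros((160,400,3),np.uint8)])
cv2.imwrite("pics/w5.png",np.hstack([np.clip(a*1.8,0,255).astype(np.uint8),b]))
```

```text
[ 0.64396246 -0.2523235   0.2473457 ] [ 1.79917492e+02  2.36723380e-02 -8.91203842e+01] [ 0.29405759  0.30767423 -1.22475939] 0.08379355160608347
```

View pics/w5.png

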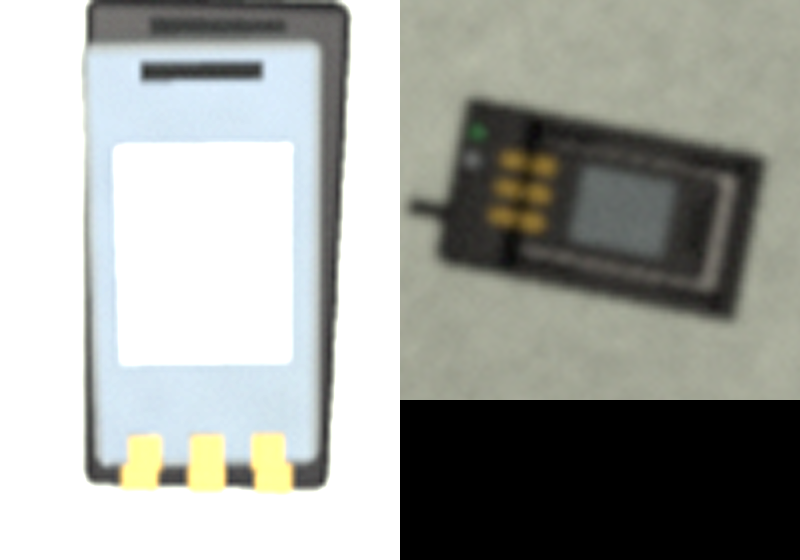

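Pack_3 is centred in charger_3 with its contacts aligned. Pack_2 is on top of the pile: label (112–295, 142–365), top edge at row about 42.

```bash
cat >> h.py <<'E'
def rep(n,p,z,C):
    P=unproj(np.array(p)/4.+[265,145]-.4,z,C)[:,:2]*1000;d=lambda i,j:np.linalg.norm(P[i]-P[j])
    v=P[[2,3]].mean(0)-P[[0,1]].mean(0);w=P[0]-P[1]
    print(n,P.mean(0).round(1),"w %.1f %.1f l %.1f %.1f"%(d(0,1),d(2,3),d(0,3),d(1,2)),"yaw long %.1f short %.1f"%(np.degrees(np.arctan2(-v[0],v[1])),np.degrees(np.arctan2(w[1],w[0]))),"top mid",P[:2].mean(0).round(1))
E
python3 - <<'E'
from h import *
import pickle
o,im=pickle.load(open("w5.pkl","rb"));C=cam("wrist",o)
rep("p2",[(85,43),(321,40),(325,468),(97,468)],.05,C)
rep("label",[(112,142),(295,142),(293,365),(118,365)],.05,C)
E
```

```text
p2 [ 645.1 -256.9] w 49.0 51.3 l 93.6 94.3 yaw long 1.9 short 1.6 top mid [ 646.6 -303.9]
label [ 645.7 -258.6] w 38.7 38.6 l 49.0 49.1 yaw long 1.3 short 0.9 top mid [ 646.2 -283.1]
```

>>> apply_moves(
  targets=[
    {"travel":[4.7,-1.4,40],"roll":-0.4,"jaw":76},
    {"travel":[0,0,45],"roll":0,"jaw":76},
    {"travel":[0,0,45],"roll":0,"jaw":76},
    {"travel":[0,0,40],"roll":0,"jaw":76},
    {"travel":[0,0,23],"roll":0,"jaw":76},
    {"travel":[0,0,0],"roll":0,"jaw":76},
    {"travel":[0,0,0],"roll":0,"jaw":76},
  ],
)

```text
clock: 15.8
tool_pos: [0.6463, -0.2554, 0.0565]
orientation: [-180.0, -0.0, -88.5]
force: [-0.2, -1.0, 0.9]
opening: 0.076
gripper_force: 0.0
```

>>> apply_moves(
  targets=[
    {"travel":[0,0,0],"roll":0,"jaw":36},
    {"travel":[0,0,0],"roll":0,"jaw":36},
    {"travel":[0,0,0],"roll":0,"jaw":36},
    {"travel":[0,0,0],"roll":0,"jaw":36},
    {"travel":[0,0,0],"roll":0,"jaw":36},
    {"travel":[0,0,0],"roll":0,"jaw":36},
  ],
)

```text
clock: 16.4
tool_pos: [0.6459, -0.2563, 0.0564]
orientation: [-180.0, -0.0, -88.6]
force: [-2.0, 1.7, 6.4]
opening: 0.0505
gripper_force: 30.0
```

>>> apply_moves(
  targets=[
    {"travel":[0,0,-30],"roll":0,"jaw":36},
    {"travel":[0,0,-45],"roll":0,"jaw":36},
    {"travel":[0,0,-45],"roll":0,"jaw":36},
    {"travel":[-15,8,-45],"roll":1,"jaw":36},
    {"travel":[-35,18,-27],"roll":1.4,"jaw":36},
    {"travel":[-40,20,0],"roll":1,"jaw":36},
    {"travel":[-40,20,0],"roll":0,"jaw":36},
    {"travel":[-40,20,0],"roll":0,"jaw":36},
    {"travel":[-40,20,0],"roll":0,"jaw":36},
    {"travel":[-40,20,0],"roll":0,"jaw":36},
  ],
)

```text
clock: 17.4
tool_pos: [0.5241, -0.0021, 0.247]
orientation: [180.0, 0.0, -92.1]
force: [1.0, 1.4, -2.9]
opening: 0.0506
gripper_force: 30.0
```

>>> apply_moves(
  targets=[
    {"travel":[-40,20,0],"roll":0,"jaw":36},
    {"travel":[-30,15,0],"roll":0,"jaw":36},
    {"travel":[0,3,0],"roll":0,"jaw":36},
    {"travel":[0,0,0],"roll":0,"jaw":36},
    {"travel":[0,0,0],"roll":0,"jaw":36},
  ],
)

```text
clock: 17.9
tool_pos: [0.49, 0.0675, 0.2473]
orientation: [180.0, -0.0, -92.0]
force: [0.0, -0.8, -2.3]
opening: 0.0511
gripper_force: 30.0
```

Run:
```python
from h import *
o=ctrl.get_obs();im=np.ascontiguousarray(ctrl.snapshot("wrist")[:,:,::-1]);print(o["tool_pos"],o["orientation"],o["force"],o["opening"])
C=cam("wrist",o)
pocket(im,C,.4724,-.0018,57,100)
cv2.imwrite("pics/w6.png",im)
```

```text
[0.49003416 0.06746935 0.247298  ] [ 1.79989263e+02 -5.46271075e-03 -9.20211955e+01] [ 0.03205237 -0.78373143 -2.34388811] 0.051113833122111374
centre [472.6  -1.9] size [55.9, 98.6] want 57 100 yaw -2.0 med 179.0
```

>>> apply_moves(
  targets=[
    {"travel":[35,8,15],"roll":0,"jaw":36},
    {"travel":[34.4,7,35],"roll":0,"jaw":36},
    {"travel":[0,0,45],"roll":0,"jaw":36},
    {"travel":[0,0,40],"roll":0,"jaw":36},
    {"travel":[0,0,22],"roll":0,"jaw":36},
    {"travel":[0,0,15],"roll":0,"jaw":36},
    {"travel":[0,0,0],"roll":0,"jaw":36},
    {"travel":[0,0,0],"roll":0,"jaw":36},
  ],
)

```text
clock: 18.75
tool_pos: [0.473, -0.0017, 0.0755]
orientation: [180.0, -0.0, -92.1]
force: [-0.2, -0.4, -1.9]
opening: 0.0506
gripper_force: 30.0
```

>>> apply_moves(
  targets=[
    {"travel":[0,0,12],"roll":0,"jaw":36},
    {"travel":[0,0,8],"roll":0,"jaw":36},
    {"travel":[0,0,6],"roll":0,"jaw":36},
    {"travel":[0,0,3],"roll":0,"jaw":36},
    {"travel":[0,0,2],"roll":0,"jaw":36},
    {"travel":[0,0,0],"roll":0,"jaw":36},
  ],
)

```text
clock: 19.35
tool_pos: [0.4727, -0.0009, 0.0446]
orientation: [-180.0, 0.0, -92.0]
force: [-0.1, -0.2, -2.3]
opening: 0.0505
gripper_force: 30.0
```

>>> apply_moves(
  targets=[
    {"travel":[0,0,0.5],"roll":0,"jaw":66},
    {"travel":[0,0,0],"roll":0,"jaw":66},
    {"travel":[0,0,0],"roll":0,"jaw":66},
    {"travel":[0,0,-20],"roll":0,"jaw":68},
    {"travel":[0,0,-40],"roll":0,"jaw":86},
    {"travel":[0,0,-48],"roll":-1,"jaw":86},
    {"travel":[0,0,-48],"roll":-1,"jaw":86},
    {"travel":[20,-13,-37],"roll":0,"jaw":86},
    {"travel":[38,-26,-10],"roll":0,"jaw":86},
    {"travel":[40,-27,0],"roll":0,"jaw":86},
  ],
)

```text
clock: 20.35
tool_pos: [0.5405, -0.0996, 0.2507]
orientation: [-179.6, 0.0, -89.9]
force: [0.9, 0.5, -0.2]
opening: 0.0858
gripper_force: 0.0
```

>>> apply_moves(
  targets=[
    {"travel":[40,-27,0],"roll":0,"jaw":86},
    {"travel":[40,-27,0],"roll":0,"jaw":86},
    {"travel":[40,-27,0],"roll":0,"jaw":86},
    {"travel":[33,-26,0],"roll":0,"jaw":86},
    {"travel":[0,0,0],"roll":0,"jaw":86},
    {"travel":[0,0,0],"roll":0,"jaw":86},
    {"travel":[0,0,0],"roll":0,"jaw":86},
  ],
)

```text
clock: 21.05
tool_pos: [0.6451, -0.2516, 0.2469]
orientation: [180.0, 0.0, -90.0]
force: [-0.5, -0.2, 0.6]
opening: 0.0859
gripper_force: 0.0
```

Run:
```python
from h import *
import pickle
o=ctrl.get_obs();im=ctrl.snapshot("wrist")[:,:,::-1];print(o["tool_pos"],o["orientation"],o["force"],o["opening"])
pickle.dump((o,im),open("w7.pkl","wb"))
a=cv2.resize(im[145:285,265:365],None,fx=4,fy=4,interpolation=cv2.INTER_CUBIC)
t=np.ascontiguousarray(ctrl.snapshot("top")[:,:,::-1])
b=rect(t,cam("top"),.038,.40,.56,-.08,.08,2.5)
b=np.vstack([b,np.zeros((160,400,3),np.uint8)])
cv2.imwrite("pics/w7.png",np.hstack([np.clip(a*1.8,0,255).astype(np.uint8),b]))
```

```text
[ 0.64508649 -0.25156085  0.2468981 ] [ 1.79983394e+02  1.02178286e-02 -9.00070696e+01] [-0.50202416 -0.19512843  0.58243597] 0.08586166398970199
```

View pics/w7.png

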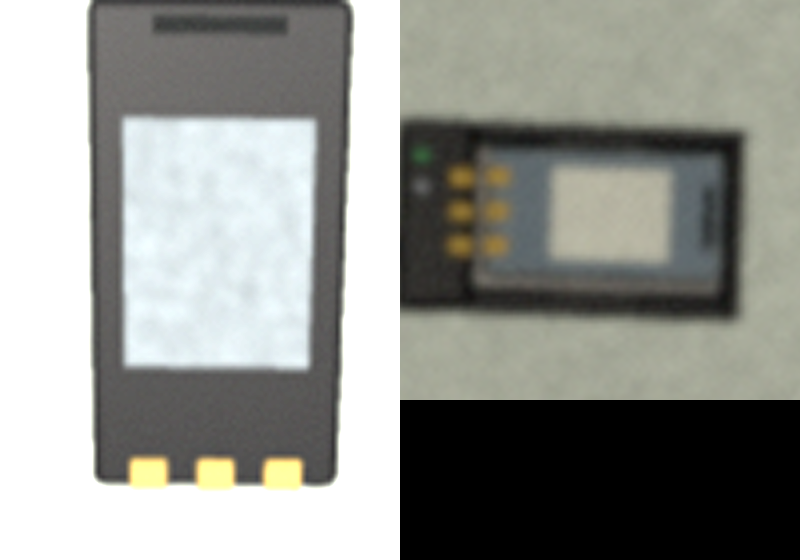

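Pack_2 is seated in charger_2. Pack_1 is alone on the desk: label (122–317, 118–368), contacts at row 470.

Run:
```python
from h import *
import pickle
o,im=pickle.load(open("w7.pkl","rb"));C=cam("wrist",o)
rep("p1",[(88,0),(352,1),(337,484),(97,482)],.026,C)
rep("label",[(122,118),(317,118),(310,368),(124,368)],.026,C)
```

```text
p1 [ 643.8 -253.6] w 58.2 58.0 l 113.1 113.4 yaw long -0.3 short -0.2 top mid [ 643.5 -310.2]
label [ 643.9 -255.2] w 43.9 43.9 l 58.6 58.6 yaw long -0.5 short -0.0 top mid [ 643.6 -284.5]
```

>>> apply_moves(
  targets=[
    {"travel":[2.2,1.1,40],"roll":0.3,"jaw":86},
    {"travel":[0,0,45],"roll":0,"jaw":86},
    {"travel":[0,0,45],"roll":0,"jaw":86},
    {"travel":[0,0,40],"roll":0,"jaw":86},
    {"travel":[0,0,30],"roll":0,"jaw":86},
    {"travel":[0,0,18],"roll":0,"jaw":86},
    {"travel":[0,0,0],"roll":0,"jaw":86},
    {"travel":[0,0,0],"roll":0,"jaw":86},
  ],
)

```text
clock: 21.95
tool_pos: [0.6449, -0.2536, 0.03]
orientation: [-180.0, -0.0, -90.2]
force: [-0.2, -0.1, 0.4]
opening: 0.0858
gripper_force: 0.0
```

>>> apply_moves(
  targets=[
    {"travel":[0,0,0],"roll":0,"jaw":45},
    {"travel":[0,0,0],"roll":0,"jaw":45},
    {"travel":[0,0,0],"roll":0,"jaw":45},
    {"travel":[0,0,0],"roll":0,"jaw":45},
    {"travel":[0,0,0],"roll":0,"jaw":45},
    {"travel":[0,0,0],"roll":0,"jaw":45},
  ],
)

```text
clock: 22.55
tool_pos: [0.6443, -0.2543, 0.0297]
orientation: [-180.0, -0.0, -90.3]
force: [-2.9, 0.8, 6.4]
opening: 0.0597
gripper_force: 30.0
```

>>> apply_moves(
  targets=[
    {"travel":[0,0,-30],"roll":0,"jaw":45},
    {"travel":[0,0,-45],"roll":0,"jaw":45},
    {"travel":[0,0,-25],"roll":0,"jaw":45},
    {"travel":[5,30,0],"roll":0,"jaw":45},
    {"travel":[5,45,0],"roll":0,"jaw":45},
    {"travel":[5,45,0],"roll":0,"jaw":45},
    {"travel":[5,40,0],"roll":0,"jaw":45},
    {"travel":[4.7,23,0],"roll":-6.6,"jaw":45},
    {"travel":[0,0,0],"roll":-6.5,"jaw":45},
    {"travel":[0,0,0],"roll":0,"jaw":45},
  ],
)

```text
clock: 23.55
tool_pos: [0.4604, -0.278, 0.1289]
orientation: [-180.0, 0.0, -77.2]
force: [0.1, -0.0, -4.3]
opening: 0.0596
gripper_force: 30.0
```

>>> apply_moves(
  targets=[
    {"travel":[0,0,20],"roll":0,"jaw":45},
    {"travel":[0,0,20],"roll":0,"jaw":45},
    {"travel":[0,0,0],"roll":0,"jaw":45},
    {"travel":[0,0,0],"roll":0,"jaw":45},
  ],
)

```text
clock: 23.95
tool_pos: [0.4614, -0.2779, 0.0887]
orientation: [179.9, 0.0, -77.3]
force: [0.9, -0.0, -3.3]
opening: 0.0597
gripper_force: 30.0
```

Aligned; 45 mm to go.

>>> apply_moves(
  targets=[
    {"travel":[0,0,15],"roll":0,"jaw":45},
    {"travel":[0,0,12],"roll":0,"jaw":45},
    {"travel":[0,0,8],"roll":0,"jaw":45},
    {"travel":[0,0,6],"roll":0,"jaw":45},
    {"travel":[0,0,3],"roll":0,"jaw":45},
    {"travel":[0,0,1],"roll":0,"jaw":45},
    {"travel":[0,0,0],"roll":0,"jaw":45},
  ],
)

```text
clock: 24.65
tool_pos: [0.4614, -0.278, 0.044]
orientation: [-180.0, -0.0, -77.2]
force: [-0.3, -0.6, -3.2]
opening: 0.0598
gripper_force: 30.0
```

>>> apply_moves(
  targets=[
    {"travel":[0,0,0.5],"roll":0,"jaw":76},
    {"travel":[0,0,0],"roll":0,"jaw":76},
    {"travel":[0,0,0],"roll":0,"jaw":76},
    {"travel":[0,0,-20],"roll":0,"jaw":76},
    {"travel":[0,0,-40],"roll":0,"jaw":80},
    {"travel":[0,0,-48],"roll":0,"jaw":80},
    {"travel":[0,0,-48],"roll":0,"jaw":80},
    {"travel":[30,10,-30],"roll":0,"jaw":80},
    {"travel":[42,22,0],"roll":0,"jaw":80},
    {"travel":[42,22,0],"roll":0,"jaw":80},
  ],
)

```text
clock: 25.65
tool_pos: [0.4344, -0.4023, 0.2319]
orientation: [-179.8, -0.2, -77.1]
force: [0.8, 0.5, -0.9]
opening: 0.08
gripper_force: 0.0
```

>>> apply_moves(
  targets=[
    {"travel":[42,22,0],"roll":0,"jaw":80},
    {"travel":[42,22,0],"roll":0,"jaw":80},
    {"travel":[42,22,0],"roll":0,"jaw":80},
    {"travel":[42,22,0],"roll":0,"jaw":80},
    {"travel":[0,0,0],"roll":0,"jaw":80},
    {"travel":[0,0,0],"roll":0,"jaw":80},
  ],
)

```text
clock: 26.25
tool_pos: [0.3842, -0.5853, 0.2286]
orientation: [180.0, 0.1, -77.4]
force: [-0.8, 0.4, 0.4]
opening: 0.0804
gripper_force: 0.0
```

Run:
```python
from h import *
print(ctrl.get_obs()["tool_pos"])
t=np.ascontiguousarray(ctrl.snapshot("top")[:,:,::-1]);C=cam("top")
out=[]
for cx,cy,h,w,l,yaw in [(.4612,-.2776,.040,60,116,12.9),(.4726,-.0019,.038,51,94,-2),(.4542,.2312,.036,42,74,-11.5),(.6301,-.0204,.034,33,56,1.4)]:
    r=rect(t,C,h,cx-.05,cx+.05,cy-.08,cy+.08,2.5)
    b=cv2.boxPoints(((200,125),(l*2.5,w*2.5),-yaw))  # expected top face
    cv2.polylines(r,[b.astype(int)],True,(0,0,255),1);out.append(r)
s=ctrl.snapshot("scene")[:,:,::-1];cv2.imwrite("pics/scene_end.png",s)
cv2.imwrite("pics/final.png",np.clip(np.vstack([np.hstack(out[:2]),np.hstack(out[2:])])*1.5,0,255).astype(np.uint8))
```

```text
[ 0.38416531 -0.58532856  0.22858088]Traceback (most recent call last):
  File "<stdin>", line 10, in <module>
    return _nx.concatenate(arrs, 1, dtype=dtype, casting=casting)
           ~~~~~~~~~~~~~~~^^^^^^^^^^^^^^^^^^^^^^^^^^^^^^^^^^^^^^^
ValueError: all the input array dimensions except for the concatenation axis must match exactly, but along dimension 0, the array at index 0 has size 249 and the array at index 1 has size 250
```

View pics/scene_end.png

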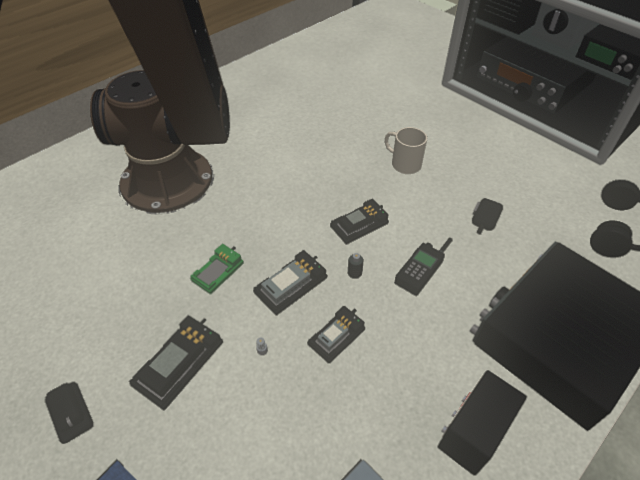

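The scene view shows all four packs in their cradles, with the mug (408,150) and radio (420,268) where they were. One last check of how well each pack is centred:

Run:
```python
from h import *
t=np.ascontiguousarray(ctrl.snapshot("top")[:,:,::-1]);C=cam("top")
out=[]
for cx,cy,h,w,l,yaw in [(.4612,-.2776,.040,60,116,12.9),(.4726,-.0019,.038,51,94,-2),(.4542,.2312,.036,42,74,-11.5),(.6301,-.0204,.034,33,56,1.4)]:
    r=cv2.resize(rect(t,C,h,cx-.05,cx+.05,cy-.08,cy+.08,2.5),(400,250))
    b=cv2.boxPoints(((200,125),(l*2.5,w*2.5),-yaw))
    cv2.polylines(r,[b.astype(int)],True,(0,0,255),1);out.append(r)
cv2.imwrite("pics/final.png",np.clip(np.vstack([np.hstack(out[:2]),np.hstack(out[2:])])*1.5,0,255).astype(np.uint8))
```

```text
(no output)
```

View pics/final.png

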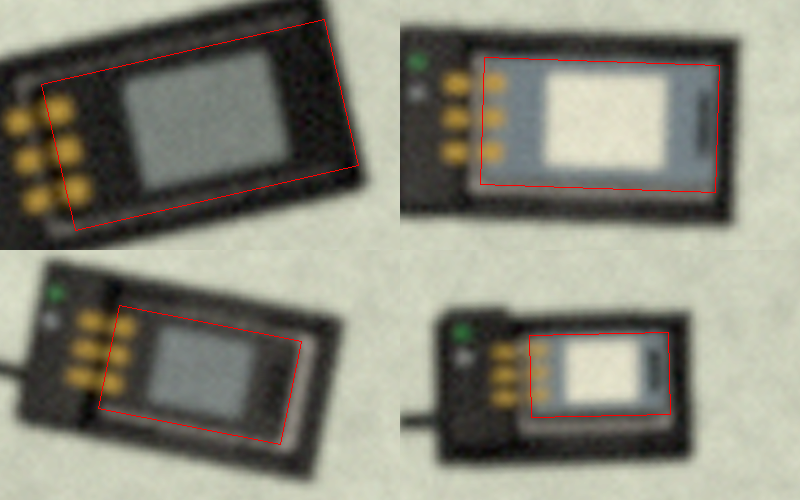

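Each pack's top face matches its expected outline to within about 2 mm, with its contacts at the head.

```bash
python3 -c "
from plant import ctrl
print(ctrl.close_job())"
```

```text
the job is handed in; nothing more can be done
None
```

I put all four packs into the cradles of their own size, contacts towards the heads, with the radio and mug left where they were, and handed the job in at about 26 s of the 106 s allowed; my last camera check had every pack within about 2 mm of centre, and no verdict came back.

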